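# Hover the cover over the test housing's threaded bosses

### The job

Pick up the loose grey metal cover plate by its black handle and hold it level, about a centimetre above the open instrument housing whose three threaded bosses match the cover's three holes, so that looking straight down each threaded hole shows inside its cover hole and I can drop the screws in. Do not let the cover touch either housing, and leave the other things on the bench where they are. Finish while still holding the cover there, in the gripper alone: do not set it down or let go.

Things in the scene. Friction and masses are not known exactly. Their poses are not given: they have to be found in the camera images.
- cover: loose grey metal cover plate, 130 (x) x 90 (y) x 4 mm, 0.13 to 0.26 kg, lying flat, handle up. Origin: centre of its underside, z up. Three 13 mm through holes: a pair at x -52, y +32 and -32 mm; a single one at x +52, y 0. It balances under the handle's middle.
- handle (a point): middle of the cover's black bar handle, 36 mm above the centre of the cover's underside. The bar runs along the cover's x, 76 long x 10 wide (y) x 10 mm high, top 41 mm above the underside, 27 mm clear beneath, between two posts 8 mm thick at x +-34 mm
- hole0 (a point): cover hole of the pair, on the +y side: its centre at the underside (cover frame -52, +32, 0 mm)
- hole1 (a point): cover hole of the pair, on the -y side: its centre at the underside (-52, -32, 0 mm)
- hole2 (a point): the single cover hole: its centre at the underside (+52, 0, 0 mm)
- housing: open-topped grey metal instrument housing, 130 (x) x 90 x 40 mm high, 3 mm walls, upright and fixed; nothing inside rises above the rim; a black cable gland sticks 9 mm out of its +x end. Three bosses (15 mm across, flush with the rim, 5 mm threaded holes): a pair at x -52, y +-32 mm and one at x +52, y 0. The cover belongs over it, x along x. Origin: centre of its underside.
- housing_top (a point): centre of the matching housing's mouth, at rim height, 40 mm above the bench; axes as the housing's
- thread0 (a point): threaded hole of the housing's pair, +y side, at the boss's top (40 mm above the bench); belongs under hole0
- thread1 (a point): threaded hole of the pair, -y side, at the boss's top; belongs under hole1
- thread2 (a point): the single threaded hole, at the boss's top; belongs under hole2
- other_housing: open-topped grey metal instrument housing, 130 (x) x 90 x 40 mm high, 3 mm walls, upright and fixed; nothing inside rises above the rim; a black cable gland sticks 9 mm out of its +x end. Four such bosses, at x +-52, y +-32 mm: one too many. Origin: centre of its underside.
- screwdriver: loose screwdriver lying on the bench, 180 mm long, black handle; stays where it is. Origin: its underside, midway or nearly so along it
- screw_pot: loose empty steel pot, 60 mm across, 35 mm high; stays where it is. Origin: centre of its underside
- valve_block: loose aluminium cube, 45 mm, with a small brass port; stays where it is. Origin: centre of its underside
Not all that is in view belongs to the job. What is shaped like the screw_pot but red is not meant.

How it is judged:
On the way:
1. the cover is lifted off the bench in the gripper (height (world z) of cover above 0.03 m and contact force between the fingers and cover above 1 N), for 0.2 s.
At the end, for the whole second after the job is handed in: Each of the three cover holes is centred within 4 mm, seen from above, of its threaded hole in the three-boss housing (pair over pair, single over single); the cover's underside is 4 to 20 mm above the housing's rim, level within 4 degrees, at rest, held by the fingers and touching nothing else (horizontal distance between hole0 and thread0 below 0.004 m and horizontal distance between hole1 and thread1 below 0.004 m and horizontal distance between hole2 and thread2 below 0.004 m and z of cover in the frame of housing_top between 0.004 and 0.02 m and angle between cover's own z axis and vertical below 0.07 rad and linear speed of cover below 0.02 m/s and angular speed of cover below 0.15 rad/s and contact force between the fingers and cover above 1 N and contact force between cover and housing below 0.2 N and contact force between cover and other_housing below 0.2 N and contact force between cover and screwdriver below 0.2 N and contact force between cover and screw_pot below 0.2 N and contact force between cover and valve_block below 0.2 N); the arm keeps its last pose, push and grip.
It fails at once if the cover touches a housing (contact force between cover and housing above 1 N or contact force between cover and other_housing above 1 N).
It fails at once if a bystander (screwdriver, pot or valve block) is moved more than 15 mm (distance of any of screwdriver, screw_pot, valve_block from where it was at the start of the episode above 0.015 m).
It also fails if it takes over 42 s, if anything falls off the work surface, if the arm or the gripper's body presses on something with over 40 N, if the wrist force passes 120 N, or if a joint passes its speed limit or range.

### The arm

A 6-joint arm with a two-finger parallel gripper is mounted at the origin on the work surface. World frame = base frame: x ahead of the robot, y to its left, z up, the work surface at z = 0. Lengths are in m, angles in rad, forces in N, time in s.
With the tool pointing down it reaches from about 0.375 to 0.9 m from the base axis. Payload 3.1 kg.
Tool frame: the origin (TCP) lies at the centre of the arm's flange, where the gripper is bolted on; the fingertips stand robot.tip_extent ahead of it and the grasp point (between the pads) lies 164 mm ahead of it (robot.tip_extent is the distance from the TCP to the fingertips, in m); z points along the fingers, y is the line along which they close (so a half turn about z gives the same grasp; the last joint's range is limited). The gripper opens to 87 mm and grips with 3 to 60 N. Pads are 19 mm wide; open, the fingers measure 117 mm over their backs; the gripper's body (75 mm by 190 mm) begins 51 mm behind the grasp point.
Start: joints at [0.988, 0.527, 1.433, -0, 1.181, -0.178], TCP at [0.246, 0.574, 0.405] pointing down, gripper open.
Joint ranges: [-3.08, 3.08], [-0.75, 2.2], [0.22, 2.44], [-1.43, 4.57], [0, 2.65], [-2.85, 2.85]. Speed limits (rad/s): [2.79, 2.79, 3.14, 3.14, 3.14, 3.14].

### API

Orientations are given as a unit quaternion [x, y, z, w].
In Python, from rig import get_obs, camera, hand_in, cut_out, robot gives the robot as it stands.
- The arm moves only by the tool step_arm, never from a script. Its argument "rows" is a list of rows, each a list of 6 numbers: the shift along the world's x, y, z in m, then the turn, a rotation vector about the world's x, y, z in degrees. A call has 1 to 12 rows; each row shifts and turns the commanded pose from where the row before left it; what a row does not reach is not made up. A row lasts 1/8 s, in which the tool goes at most 62.5 mm and 10.7 degrees, less where a joint would pass 70% of its speed; a pose out of reach is approached as far as the arm can. A call is refused whole if a number of a shift passes 0.0625 or a number of a turn 10.7, either way. A call with a gripper value outside its range is refused whole. "jaw" is the finger opening in m, from 0 to 0.087, set as the call begins (left out, the last holds). The fingers move at their own pace and stop on an object; "squeeze" is the grip in N (left out, the last holds). Time passes only in rows, so rows that do not move let the fingers close. It gives the time, the measured TCP pose, the force, the opening and the grip force at its end, in the units of the state.
- get_obs(): the state, without advancing time (a new reading comes with each control period).
- camera(name): name is "side" or "top"; returns a dict with "pixels" (384x512x3 uint8, blue, green, red), "depth" (384x512 float32, m along the optical axis (not along the pixel's ray), 0 where there is no reading), "fov_y" (degrees; the focal length in pixels is half the picture's height over the tangent of half this angle, whatever the lens; pixels are square), "cx", "cy" (the principal point, pixels), "k1" (the pictures are not rectified: a ray, as slopes to the right and down, at radius r is drawn at 1 + k1 r^2 times it, then the intrinsics apply), "extrinsics" (4x4, takes a point from camera to world coordinates). Camera axes: x right, y up, looking along -z (the intrinsics and any distortion apply to the point x, -y, -z); pixel columns grow to the right and rows downward; lengths in m; the calibration is good to about 2 mm. A picture is of the moment at which its call begins.
- hand_in(): hands the job in; it is judged then, once.
Trained networks look in the newest picture that a camera, given by its name, has taken for a name from the list of things; names that differ only in an ending like _2 or _b are one class to them, and where a whole thing is asked for, a point or a joint stands for the part that bears it (a point fixed in the world has none). Each returns a list of dicts, best first, with "confidence" (0 to 1); they miss things now and then, are a little off and sometimes report something else, mostly with a low value. They report only what shows in the picture. A call takes as long as a camera call. They do not tell look-alikes from the thing itself.
- cut_out(label, camera): "region" (384x512 bool, what is visible of it) and "extent" ([centre column, centre row, width, height] in pixels, round what is visible of it).
The state is a dict: "time": time; "q": joint angles; "joint_velocities": joint speeds; "joint_torque": joint torques, N m; "position": TCP position; "tool_rot": TCP orientation; "ft_force": force on the tool from outside, world axes, zero at the start; "moment": the same for the moment, N m; "grip_width": finger opening in m; "grip_force": force on a finger pad.
Only numpy, scipy, OpenCV 4.12 (cv2) and the standard library are available. Lean on these libraries where they do the work, as an engineer would, in place of code of your own. Each camera call takes 0.05 s, during which the arm holds its last target. There are 200 camera calls.

## Working session

There is one attempt and no reset: what is moved stays moved. The work goes in short steps, Python scripts to look and compute and a tool call to move; the robot and the scene stay as the last step left them, time stands still between calls to the robot, and variables do not carry over. Pictures are saved under pics/ and viewed, at most 10 in all, crops included, and the job is handed in when it is done.

Besides the shell and the picture viewer there is one more tool, called in YAML: its name, and indented under it one key for each argument. step_arm: Moves the arm, as the interface text tells. Its arguments: {"type":"object","properties":{"rows":{"type":"array"},"jaw":{"type":"number"},"squeeze":{"type":"number"}},"required":["rows"]}

```bash
mkdir -p pics
cat > h.py <<'E'
import numpy as np, cv2
from rig import *
def pts(c):
    H,W=c["depth"].shape; f=H/2/np.tan(np.radians(c["fov_y"])/2)
    K=np.array([[f,0,c["cx"]],[0,f,c["cy"]],[0,0,1]])
    v,u=np.mgrid[:H,:W].astype(float)
    n=cv2.undistortPointsIter(np.stack([u.ravel(),v.ravel()],1)[:,None],K,np.array([c["k1"],0,0,0.]),None,None,(3,60,1e-9))[:,0]
    d=c["depth"].ravel()
    P=np.stack([n[:,0]*d,-n[:,1]*d,-d,np.ones_like(d)],1)@c["extrinsics"].T
    return P[:,:3].reshape(H,W,3)
E
python3 - <<'E'
from h import *
for n in("top","side"):
    c=camera(n); cv2.imwrite(f"pics/{n}0.png",c["pixels"]); np.savez(f"{n}0.npz",P=pts(c),img=c["pixels"])
    print(n,c["fov_y"],c["k1"],c["extrinsics"].round(3).tolist())
    for l in("cover","handle","housing","other_housing","screwdriver","screw_pot","valve_block","hole0","thread0"):
        for r in cut_out(l,n): print(l,round(r["confidence"],2),np.round(r["extent"]))
print(robot, get_obs())
E
```

```text
top 46.38409675819953 -0.12240739319733804 [[0.022, 0.996, -0.088, 0.49], [-1.0, 0.023, 0.012, -0.005], [0.014, 0.088, 0.996, 1.051], [0.0, 0.0, 0.0, 1.0]]
cover 0.74 [147. 228.  50.  60.]
cover 0.63 [243. 186.  46.  64.]
handle 0.8 [144. 230.  50.  60.]
housing 0.96 [245. 186.  44.  58.]
other_housing 0.93 [361. 229.  43.  62.]
screwdriver 0.81 [244. 282.  21.  76.]
screwdriver 0.33 [143. 227.  48.  64.]
screw_pot 0.87 [165. 105.  24.  27.]
screw_pot 0.85 [188. 148.  25.  28.]
screw_pot 0.72 [146. 228.  50.  58.]
screw_pot 0.63 [209. 100.  28.  27.]
valve_block 0.88 [314. 112.  24.  24.]
valve_block 0.23 [243. 185.  49.  62.]
hole0 0.56 [145. 228.  53.  62.]
thread0 0.93 [243. 187.  48.  62.]
side 43.985093248498366 -0.07976423824805472 [[0.974, 0.104, -0.2, 0.334], [-0.224, 0.541, -0.811, -0.998], [0.024, 0.835, 0.55, 0.716], [0.0, 0.0, 0.0, 1.0]]
cover 0.94 [210. 167.  48.  25.]
handle 0.82 [212. 167.  43.  26.]
handle 0.53 [264. 202.  61.  41.]
housing 0.97 [264. 203.  64.  36.]
other_housing 0.58 [252. 281.  70.  50.]
screwdriver 0.61 [181. 213.  65.  14.]
screwdriver 0.49 [265.
[... 299 characters left out ...]
 9.87535025e-01,  5.27502686e-01,  1.43271416e+00, -5.46518098e-06,
        1.18146254e+00, -1.78489848e-01]), 'joint_velocities': array([ 1.37422659e-03, -7.48821871e-04,  1.28722344e-03,  3.41875620e-04,
        3.45692588e-05,  3.72777710e-04]), 'joint_torque': array([-1.68241318e-04, -4.40021360e+01, -1.76989120e+01,  6.33610622e-02,
        5.04404528e-02, -1.49860898e-05]), 'position': array([0.24607908, 0.57448029, 0.40474223]), 'tool_rot': array([ 2.01005918e-01,  9.79590026e-01, -4.11986503e-05, -1.37739175e-05]), 'ft_force': array([ 0.66711678,  0.46196126, -0.50723555]), 'moment': array([-0.00500307, -0.01453317, -0.02468012]), 'grip_force': 0.0, 'grip_width': 0.08743648704481015}
```

Run:
```python
from h import *
a=np.load("top0.npz"); im=a["img"]; P=a["P"]
cv2.imwrite("pics/top1.png",cv2.resize(im[80:340,100:420],None,fx=2.3,fy=2.3,interpolation=cv2.INTER_CUBIC))
t=[cv2.resize(im[y-45:y+45,x-40:x+40],None,fx=3.3*1,fy=3.3,interpolation=cv2.INTER_CUBIC) for x,y in((146,229),(244,186),(361,229))]
cv2.imwrite("pics/top2.png",np.hstack(t))
print(robot.tip_extent,P[229,146],P[186,244],P[229,361])
```

```text
0.1822 [0.49998259 0.22870316 0.00321859] [0.60581128 0.00149877 0.00980738] [ 0.51119953 -0.27546817  0.00761723]
```

View pics/top1.png

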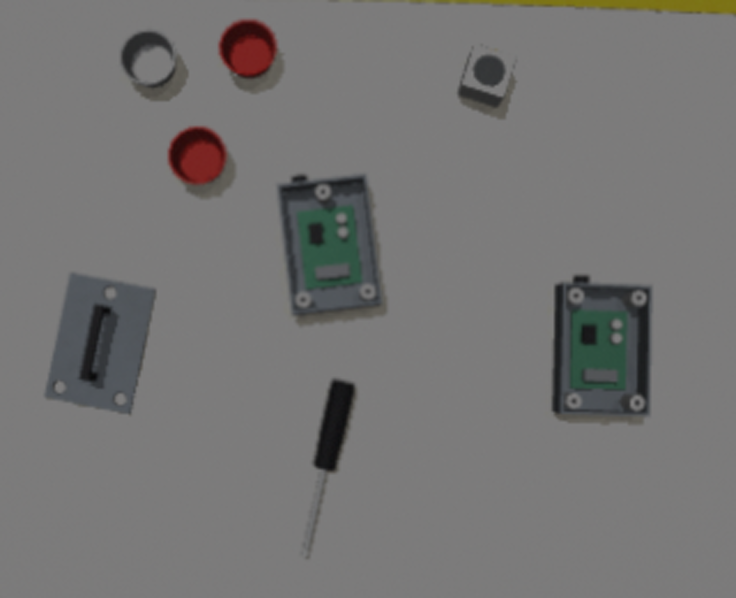

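View pics/top2.png

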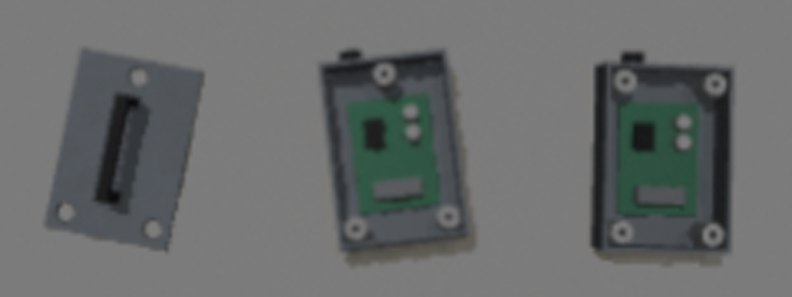

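Seen: the cover is at (146,229). Two housings could be meant, at (244,186) with three bosses and at (361,229) with four. The one at (244,186) fits: single boss at (240,163), pair at (232,210) and (260,206). The enlarged crop confirms this. The silver pot, valve block and screwdriver are clear of the route at height.

```bash
cat >> h.py <<'E'
def ray(c,uv,z):
    H,W=c["depth"].shape; f=H/2/np.tan(np.radians(c["fov_y"])/2)
    K=np.array([[f,0,c["cx"]],[0,f,c["cy"]],[0,0,1]])
    n=cv2.undistortPointsIter(np.array(uv,float).reshape(-1,1,2),K,np.array([c["k1"],0,0,0.]),None,None,(3,60,1e-9))[:,0]
    E=c["extrinsics"]; d=np.c_[n[:,0],-n[:,1],-np.ones(len(n))]@E[:3,:3].T
    return E[:3,3]+d*((z-E[2,3])/d[:,2])[:,None]
def blob(g,uv,r=6):
    for _ in range(5):
        v,u=np.mgrid[:g.shape[0],:g.shape[1]]; m=np.hypot(u-uv[0],v-uv[1])<r
        w=np.clip(g-np.percentile(g[m],50),0,None)*m
        uv=((w*u).sum()/w.sum(),(w*v).sum()/w.sum())
    return uv
M=np.array([[-52,32],[-52,-32],[52,0]])/1000
def fit(Q):
    a=M-M.mean(0); b=Q-Q.mean(0)
    th=np.arctan2((a[:,0]*b[:,1]-a[:,1]*b[:,0]).sum(),(a*b).sum())
    R=np.array([[np.cos(th),-np.sin(th)],[np.sin(th),np.cos(th)]])
    t=Q.mean(0)-R@M.mean(0); return t,np.degrees(th),(Q-(M@R.T+t))*1000
E
python3 - <<'E'
from h import *
cs=[camera("top") for _ in range(4)]; c=cs[0]
g=np.mean([k["pixels"].astype(float).mean(2) for k in cs],0)
for name,uv,z in(("cover",[(126,248.2),(152.4,253.4),(148.1,207.3)],.002),("housing",[(231.9,210.4),(259.8,206.5),(240.4,163.1)],.04)):
    b=[blob(g,p) for p in uv]; Q=ray(c,b,z)[:,:2]; t,th,res=fit(Q)
    print(name,np.round(b,1).tolist(),t.round(4),th.round(2),res.round(1).tolist())
# depth-based outlines + handle
P=pts(c); 
r=P[195:265,110:180].reshape(-1,3); hb=r[(r[:,2]>.03)&(r[:,2]<.06)]; print("handle depth",len(hb),hb.mean(0) if len(hb) else 0)
r=P[145:228,208:285].reshape(-1,3); hb=r[(r[:,2]>.032)&(r[:,2]<.06)][:,:2]; print("rim",cv2.minAreaRect((hb*1000).astype(np.float32)))
cv2.imwrite("pics/side1.png",cv2.resize(camera("side")["pixels"][120:330,130:410],None,fx=2.8,fy=2.8))
E
```

```text
cover [[124.6, 253.1], [156.8, 254.3], [148.7, 201.6]] [0.5001 0.2331] -5.29 [[-9.1, 7.9], [-3.6, -4.7], [12.6, -3.2]]
housing [[231.2, 209.4], [259.4, 205.9], [239.5, 159.1]] [0.6074 0.005 ] 8.23 [[-2.8, -0.2], [-2.4, -0.4], [5.2, 0.6]]
handle depth 162 [0.50273376 0.23577077 0.03827507]
rim ((602.9440307617188, 5.345542907714844), (130.34994506835938, 89.89120483398438), 8.242691993713379)
```

View pics/side1.png

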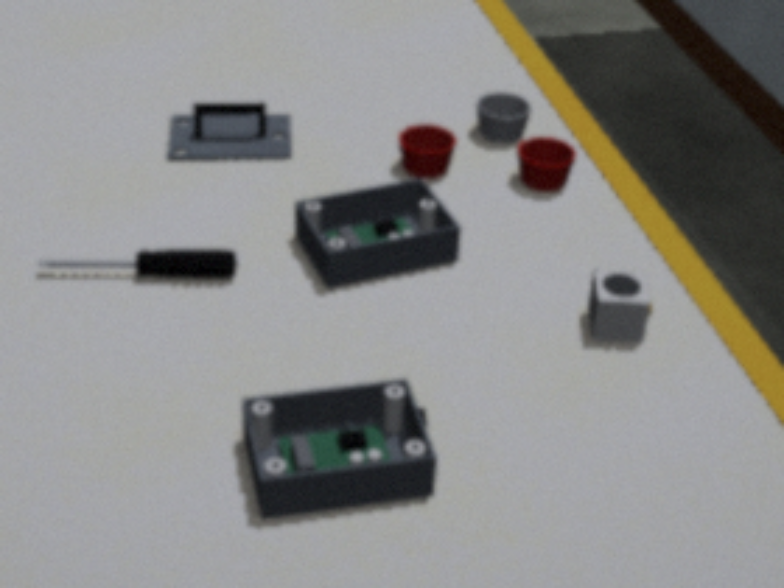

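The side view shows the same layout: cover at upper left with its handle up, the three-boss housing in the middle. My cover blob search drifted onto the bench, so I am refitting it with the plate outline and its holes.

```bash
cat > m.py <<'E'
from h import *
def hb(g,uv,r=4.2,its=3):   # bright blob, upsampled, connected component
    S=8; x0,y0=int(uv[0])-12,int(uv[1])-12
    G=cv2.resize(g[y0:y0+25,x0:x0+25],None,fx=S,fy=S,interpolation=cv2.INTER_CUBIC)
    v,u=np.mgrid[:25*S,:25*S]; u=(u+.5)/S-.5+x0; v=(v+.5)/S-.5+y0
    for _ in range(its):
        m=np.hypot(u-uv[0],v-uv[1])<r
        lo,hi=np.percentile(G[m],[5,95]); k=m&(G>(lo+hi)/2); uv=(u[k].mean(),v[k].mean())
    return uv
E
python3 - <<'E'
from m import *
cs=[camera("top") for _ in range(4)]; c=cs[0]
g=np.mean([k["pixels"].astype(float).mean(2) for k in cs],0)
for name,uv,z in(("cover",[(126,248.2),(152.4,253.4),(148.1,207.3)],.002),("housing",[(231.9,210.4),(259.8,206.5),(240.4,163.1)],.04)):
    b=[hb(g,p) for p in uv]; Q=ray(c,b,z)[:,:2]; t,th,res=fit(Q)
    print(name,np.round(b,1).tolist(),t.round(4),th.round(2),res.round(1).tolist())
x0,y0=110,185; S=6; G=cv2.resize(g[y0:270,x0:182],None,fx=S,fy=S,interpolation=cv2.INTER_CUBIC)
T,_=cv2.threshold(G.clip(0,255).astype(np.uint8),0,255,cv2.THRESH_OTSU); thr=0.5*(np.median(g[190:200,112:120])+np.median(g[225:240,160:164]))
print(T,thr,np.median(g[225:240,160:164]))
cn=max(cv2.findContours((G<thr).astype(np.uint8),0,1)[0],key=cv2.contourArea)[:,0]
uv=(cn+.5)/S-.5+[x0,y0]; Q=ray(c,uv,.004)[:,:2]*1000
r=cv2.minAreaRect(Q.astype(np.float32)); print("outline",r)
P=pts(c);r=P[195:265,110:180].reshape(-1,3); h=r[(r[:,2]>.03)&(r[:,2]<.06)]; print("bar",cv2.minAreaRect((h[:,:2]*1000).astype(np.float32)))
E
```

```text
cover [[125.8, 247.9], [152.1, 253.1], [147.8, 207.1]] [0.5005 0.2354] -9.43 [[-0.0, -0.1], [0.3, 0.2], [-0.2, -0.0]]
housing [[231.5, 209.4], [259.3, 205.9], [240.0, 162.9]] [0.6044 0.0043] 8.29 [[0.3, -0.3], [0.4, 0.5], [-0.7, -0.2]]
100.0 104.27083333333333 85.20833333333333
outline ((499.55853271484375, 234.56402587890625), (92.85462188720703, 131.83583068847656), 80.320068359375)
bar ((501.3600158691406, 237.05398559570312), (11.73697280883789, 75.77915954589844), 80.06059265136719)
```

step_arm:
  rows:
    - [0.021,-0.028,-0.008,0,0,1.1]
    - [0.021,-0.028,-0.008,0,0,1.1]
    - [0.021,-0.028,-0.008,0,0,1.1]
    - [0.021,-0.028,-0.008,0,0,1.1]
    - [0.021,-0.028,-0.008,0,0,1.1]
    - [0.021,-0.028,-0.008,0,0,1.1]
    - [0.021,-0.028,-0.008,0,0,1.1]
    - [0.021,-0.028,-0.008,0,0,1.1]
    - [0.021,-0.028,-0.008,0,0,1.1]
    - [0.021,-0.028,-0.008,0,0,1.1]
    - [0.021,-0.028,-0.008,0,0,1.1]
    - [0.021,-0.028,-0.008,0,0,1.1]
  jaw: 0.087

```text
time: 2.95
position: [0.4989, 0.2376, 0.3086]
tool_rot: [0.087, 0.996, 0.0, 0.0]
ft_force: [0.3, 1.3, 1.0]
grip_width: 0.0868
grip_force: 0.0
```

step_arm:
  rows:
    - [0,0,0,0,0,0]
    - [0,0,0,0,0,0]

```text
time: 3.2
position: [0.4978, 0.2387, 0.3088]
tool_rot: [0.087, 0.996, 0.0, -0.0]
ft_force: [-0.2, 0.4, -0.3]
grip_width: 0.0871
grip_force: 0.0
```

step_arm:
  rows:
    - [0.0025,-0.0034,-0.012,0,0,0.5]
    - [0,0,-0.016,0,0,0]
    - [0,0,-0.016,0,0,0]
    - [0,0,-0.016,0,0,0]
    - [0,0,-0.016,0,0,0]
    - [0,0,-0.014,0,0,0]
    - [0,0,-0.01,0,0,0]
    - [0,0,-0.006,0,0,0]
    - [0,0,-0.003,0,0,0]
    - [0,0,0,0,0,0]

```text
time: 4.45
position: [0.5007, 0.2351, 0.1998]
tool_rot: [0.083, 0.997, 0.0, 0.0]
ft_force: [-0.5, -0.1, 0.3]
grip_width: 0.0866
grip_force: 0.0
```

step_arm:
  rows:
    - [0,0,0,0,0,0]
    - [0,0,0,0,0,0]
    - [0,0,0,0,0,0]
    - [0,0,0,0,0,0]
    - [0,0,0,0,0,0]
    - [0,0,0,0,0,0]
    - [0,0,0,0,0,0]
    - [0,0,0,0,0,0]
  jaw: 0.0
  squeeze: 35

```text
time: 5.45
position: [0.5006, 0.2351, 0.1997]
tool_rot: [0.083, 0.997, -0.0, -0.0]
ft_force: [-0.0, -0.4, -0.2]
grip_width: 0.0151
grip_force: 0.0
```

Still closing; a little more time.

step_arm:
  rows:
    - [0,0,0,0,0,0]
    - [0,0,0,0,0,0]
    - [0,0,0,0,0,0]
    - [0,0,0,0,0,0]

```text
time: 5.95
position: [0.5006, 0.2352, 0.1998]
tool_rot: [0.083, 0.997, 0.0, 0.0]
ft_force: [0.1, 1.9, -0.2]
grip_width: 0.0094
grip_force: 35.0
```

step_arm:
  rows:
    - [0,0,0.004,0,0,0]
    - [0,0,0.01,0,0,0]
    - [0,0,0.015,0,0,0]
    - [0,0,0.02,0,0,0]
    - [0,0,0.02,0,0,0]
    - [0,0,0.02,0,0,0]
    - [0,0,0.015,0,0,0]
    - [0,0,0.006,0,0,0]
    - [0,0,0,0,0,0]
    - [0,0,0,0,0,0]

```text
time: 7.2
position: [0.5003, 0.235, 0.3091]
tool_rot: [0.083, 0.997, -0.0, -0.001]
ft_force: [-0.2, -0.4, -2.5]
grip_width: 0.01
grip_force: 35.0
```

step_arm:
  rows:
    - [0.004,-0.009,0,0,0,0.7]
    - [0.008,-0.018,0,0,0,1.4]
    - [0.011,-0.025,0,0,0,1.9]
    - [0.012,-0.027,0,0,0,2.1]
    - [0.012,-0.027,0,0,0,2.1]
    - [0.012,-0.027,0,0,0,2.1]
    - [0.012,-0.027,0,0,0,2.1]
    - [0.012,-0.027,0,0,0,2.1]
    - [0.01,-0.022,0,0,0,1.6]
    - [0.006,-0.013,0,0,0,1.0]
    - [0.004,-0.008,0,0,0,0.7]
    - [0,0,0,0,0,0]

```text
time: 8.7
position: [0.6038, 0.0044, 0.3094]
tool_rot: [-0.072, 0.997, 0.0, -0.0]
ft_force: [0.2, -0.1, -2.5]
grip_width: 0.0093
grip_force: 35.0
```

step_arm:
  rows:
    - [0,0,-0.01,0,0,0]
    - [0,0,-0.01,0,0,0]
    - [0,0,-0.008,0,0,0]
    - [0,0,-0.005,0,0,0]
    - [0,0,0,0,0,0]
    - [0,0,0,0,0,0]

```text
time: 9.45
position: [0.6038, 0.0051, 0.277]
tool_rot: [-0.072, 0.997, -0.0, 0.0]
ft_force: [0.8, 0.7, -2.2]
grip_width: 0.0092
grip_force: 35.0
```

Run:
```python
from m import *
t=camera("top");s=camera("side")
np.savez("s1.npz",t=t["pixels"],P=pts(t),PS=pts(s),s=s["pixels"])
a=cv2.resize(t["pixels"][130:250,180:310],(400,369),interpolation=cv2.INTER_CUBIC)
b=cv2.resize(s["pixels"][120:240,200:330],(400,369),interpolation=cv2.INTER_CUBIC)
cv2.imwrite("pics/s1.png",np.hstack([a,b])); o=get_obs(); print(o["position"],o["tool_rot"],o["moment"],o["ft_force"])
```

```text
[0.6037729  0.00504792 0.27711872] [-7.24190319e-02  9.97374209e-01 -9.90321365e-05  4.02758890e-04] [ 0.00213687  0.03273606 -0.00668773] [-0.09043819  0.80560669 -2.17384393]
```

View pics/s1.png

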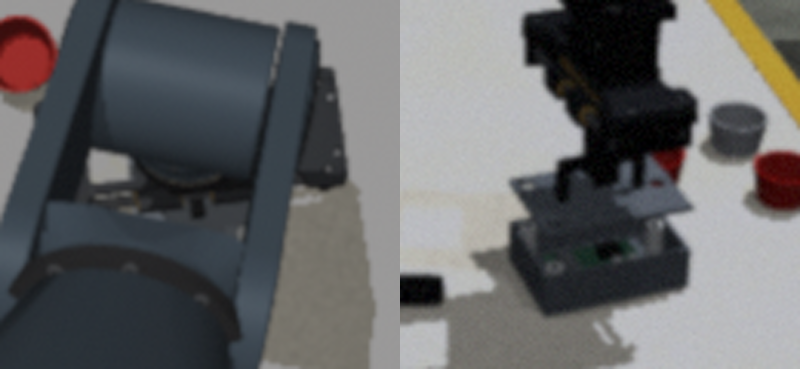

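The top view is hidden by the arm. The side view shows the cover held level above the housing, with the plate at about (600,190) in the crop. I will measure the cover against the housing from the side camera's depth.

Run:
```python
from m import *
a=np.load("s1.npz"); P=a["PS"]; P0=np.load("side0.npz")["P"]
def box(P,zl,zh):
    q=P.reshape(-1,3); return q[(abs(q[:,0]-.604)<.085)&(abs(q[:,1]-.005)<.065)&(q[:,2]>zl)&(q[:,2]<zh)]
r=box(P0,.034,.047); print("rim side0",len(r),cv2.minAreaRect((r[:,:2]*1000).astype(np.float32)))
q=box(P,.07,.092)
A=np.c_[q[:,:2]-[.604,.005],np.ones(len(q))]; k=np.ones(len(q),bool)
for _ in range(6):
    s=np.linalg.lstsq(A[k],q[k,2],rcond=None)[0]; k=abs(A@s-q[:,2])<.003
print("plane",len(q),k.sum(),np.degrees(s[:2]),s[2],(A@s-q[:,2])[k].std()); print(cv2.minAreaRect((q[k][:,:2]*1000).astype(np.float32)))
# holes/bosses in side picture: predicted pixels
c=camera("side");H=384;f=H/2/np.tan(np.radians(c["fov_y"])/2);K=np.array([[f,0,c["cx"]],[0,f,c["cy"]],[0,0,1]])
def proj(X):
    Y=(np.c_[X,np.ones(len(X))]@np.linalg.inv(c["extrinsics"]).T)[:,:3]*[1,-1,-1]
    return cv2.projectPoints(Y,np.zeros(3),np.zeros(3),K,np.array([c["k1"],0,0,0.]))[0][:,0]
th=np.radians(8.3);R=np.array([[np.cos(th),-np.sin(th)],[np.sin(th),np.cos(th)]])
xy=M@R.T+[.6037,.0049]
g0=np.load("side0.npz")["img"].astype(float).mean(2)
p=proj(np.c_[xy,[.04]*3]); b=[hb(g0,u,3.5,4) for u in p]; Q=ray(c,b,.04)[:,:2]; print("bosses side",p.round(1).tolist(),np.round(b,1).tolist(),fit(Q))
co=np.array([[-65,45],[-65,-45],[65,-45],[65,45]])/1000@R.T+[.6037,.0049]
im=c["pixels"].copy(); im=cv2.resize(im[155:215,235:305],None,fx=10,fy=10,interpolation=cv2.INTER_CUBIC)
for X,col in((np.c_[co,[.081]*4],(0,255,0)),(np.c_[co,[.04]*4],(0,255,255))):
    cv2.polylines(im,[np.int32((proj(X)-[234.5,154.5])*10)],True,col,1)
for X in(np.c_[xy,[.081]*3],np.c_[xy,[.04]*3]):
    for u in proj(X): cv2.drawMarker(im,tuple(np.int32((u-[234.5,154.5])*10)),(0,0,255),0,14,1)
cv2.imwrite("pics/s2.png",im)
```

```text
rim side0 328 ((605.04345703125, 1.6856193542480469), (132.3772430419922, 99.97586822509766), 7.6313371658325195)
plane 849 781 [0.05149118 0.02999648] 0.07989797313332188 0.0012357901500574683
((605.1513061523438, 0.7940025329589844), (132.88003540039062, 93.83486938476562), 6.819334983825684)
bosses side [[240.1, 192.3], [248.7, 205.3], [281.3, 191.5]] [[239.9, 188.3], [249.9, 206.3], [282.6, 192.5]] (array([0.60634046, 0.00614698]), np.float64(2.464720580013253), array([[ -2.13786008,  12.3181785 ],
       [  3.081714  , -10.98009827],
       [ -0.94385392,  -1.33808022]]))
```

View pics/s2.png

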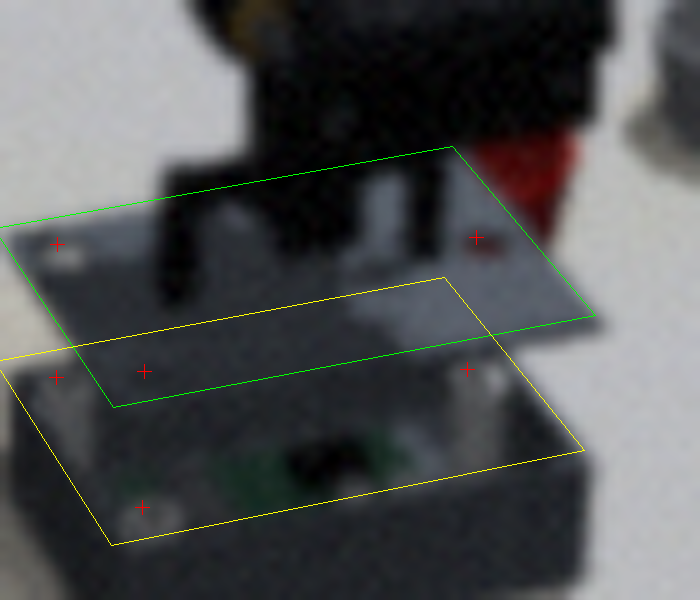

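The green and yellow outlines are my predictions from the top camera. Both the real cover and the real housing sit about 1 px right and below them, so the relative fit is about right. I will go down to the final height and measure again there.

step_arm:
  rows:
    - [0,0,-0.005,0,0,0]
    - [0,0,-0.006,0,0,0]
    - [0,0,-0.006,0,0,0]
    - [0,0,-0.005,0,0,0]
    - [0,0,-0.003,0,0,0]
    - [0,0,0,0,0,0]
    - [0,0,0,0,0,0]

```text
time: 10.48
position: [0.6037, 0.0051, 0.2519]
tool_rot: [-0.072, 0.997, -0.0, 0.0]
ft_force: [-0.6, 0.2, -1.8]
grip_width: 0.0096
grip_force: 35.0
```

```bash
cat > v.py <<'E'
# compare cover to housing in side view by image registration of plate outline/holes
from m import *
cs=[camera("side") for _ in range(6)]; c=cs[0]
g=np.mean([k["pixels"].astype(float) for k in cs],0)
H=384;f=H/2/np.tan(np.radians(c["fov_y"])/2);K=np.array([[f,0,c["cx"]],[0,f,c["cy"]],[0,0,1]])
def proj(X):
    Y=(np.c_[X,np.ones(len(X))]@np.linalg.inv(c["extrinsics"]).T)[:,:3]*[1,-1,-1]
    return cv2.projectPoints(Y,np.zeros(3),np.zeros(3),K,np.array([c["k1"],0,0,0.]))[0][:,0]
th=np.radians(8.3);R=np.array([[np.cos(th),-np.sin(th)],[np.sin(th),np.cos(th)]]);T=[.6037,.0049]
xy=M@R.T+T; o=get_obs(); zu=o["position"][2]-.1998; print(o["position"],o["tool_rot"],zu)
g0=np.load("side0.npz")["img"].astype(float)
outs=[]
for G,z,zh in((g0,.04,.04),(g,zu+.004,zu+.002)):
    im=cv2.resize(G.clip(0,255).astype(np.uint8)[160:220,230:300],None,fx=10,fy=10,interpolation=cv2.INTER_CUBIC)[:, :]
    im=cv2.convertScaleAbs(im,alpha=1.5)
    co=np.array([[-65,45],[-65,-45],[65,-45],[65,45]])/1000@R.T+T
    off=[229.5,159.5]
    cv2.polylines(im,[np.int32((proj(np.c_[co,[z]*4])-off)*10)],True,(0,255,0),1)
    for u in proj(np.c_[xy,[zh]*3]): cv2.drawMarker(im,tuple(np.int32((u-off)*10)),(0,0,255),0,14,1); print(((u-off)*10).round())
    outs.append(im[:, :])
cv2.imwrite("pics/v_a.png",outs[0]); cv2.imwrite("pics/v_b.png",outs[1])
E
python3 v.py
```

```text
[0.60363698 0.0050818  0.25192969] [-7.24441687e-02  9.97372457e-01 -4.20412926e-05  1.52409678e-04] 0.05212968816555505
[106. 328.]
[192. 458.]
[518. 320.]
[106. 282.]
[193. 411.]
[521. 275.]
```

View pics/v_a.png

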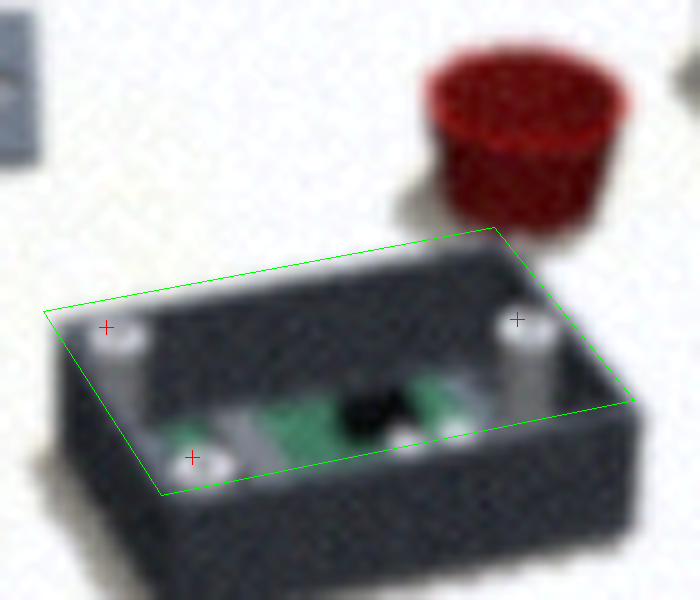

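View pics/v_b.png

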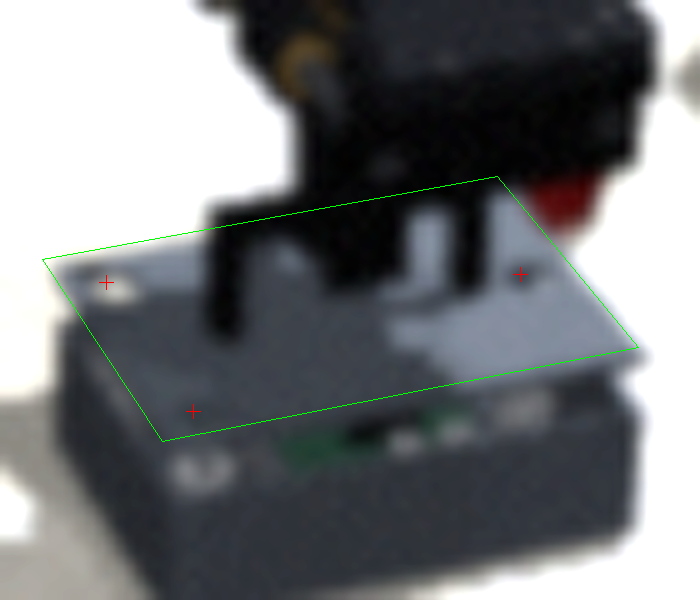

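In the first crop the bosses show at (119,336), (205,467) and (528,327). That is about (+12,+8) from prediction at 10x zoom. In the second, hole0 shows at (117,290), hole2 near (532,281), and the plate's right corner at (648,355). Their offset is about (+11,+7), so the cover agrees with the housing to within about 1 mm. It is level and about 12 mm above the rim.

```bash
python3 -c "
from rig import *
o=get_obs(); print(o['grip_force'],o['grip_width'],o['time']); print(hand_in())"
```

```text
35.00013342127204 0.009335306224976218 10.775
the job is handed in; nothing more can be done
None
```

The cover is held level in the gripper about 12 mm above the three-boss housing, its holes over the threads to within about 1 mm by the side camera (hole1 not checked on its own), and the job is handed in; no verdict came back.

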